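# Spacer sticks under the next tray of keg taps

### The arm

A 6-joint arm with a two-finger parallel gripper is mounted at the origin on the work surface. World frame = base frame: x ahead of the robot, y to its left, z up, the work surface at z = 0. Lengths are in m, angles in rad, forces in N, time in s.
With the tool pointing down it reaches from about 0.375 to 0.9 m from the base axis. Payload 3.1 kg.
Tool frame: the origin (TCP) lies between the finger pads; the fingertips stand 17 mm ahead of it and the grasp point (between the pads) lies 2 mm behind it (robot.nose_length is the distance from the TCP to the fingertips, in m); z points along the fingers, y is the line along which they close (so a half turn about z gives the same grasp; the last joint's range is limited). The gripper opens to 87 mm and grips with 3 to 60 N. Pads are 19 mm wide; open, the fingers measure 117 mm over their backs; the gripper's body (75 mm by 190 mm) begins 51 mm behind the grasp point.
Start: joints at [1.069, 0.527, 1.433, -0, 1.181, -0.178], TCP at [0.198, 0.593, 0.24] pointing down, gripper open.
Joint ranges: [-3.08, 3.08], [-0.75, 2.2], [0.22, 2.44], [-1.43, 4.57], [0, 2.65], [-2.85, 2.85]. Speed limits (rad/s): [2.79, 2.79, 3.14, 3.14, 3.14, 3.14].

### API

Orientations are given as a unit quaternion [x, y, z, w].
In Python, from rig import robot, cams gives the robot as it stands.
- The arm moves only by the shell command python3 -m pendant 'ROWS' [FORCE]. ROWS is JSON, a list of rows, each an object with "jaw": the opening, from 0 (shut) to 1 (fully open); "linear": the shift along the tool's x, y, z in cm, a list of three; "twist": the turn about the tool's z in degrees. A call has 1 to 12 rows; each row shifts and turns the commanded pose from where the row before left it, along the tool's axes as they then stand; what a row does not reach is not made up. A row lasts 1/12 s, in which the tool goes at most 41.7 mm and 7.16 degrees, less where a joint would pass 70% of its speed; a pose out of reach is approached as far as the arm can. A call is refused whole if a number of a shift passes 4.17 or a number of a turn 7.16, either way. A call with a gripper value outside its range is refused whole. The fingers move at their own pace and stop on an object; FORCE is the grip in N (left out, the last holds). Time passes only in rows, so rows that do not move let the fingers close. It gives the time, the measured TCP pose, the force, the opening and the grip force at its end, in the units of the state.
- robot.get_obs(): the state, without advancing time (a new reading comes with each control period).
- cams.camera(name): name is "side" or "top"; returns a dict with "color" (480x640x3 uint8, blue, green, red), "depth" (480x640 float32, m along the optical axis (not along the pixel's ray), 0 where there is no reading), "fov_y" (degrees; the focal length in pixels is half the picture's height over the tangent of half this angle, whatever the lens; pixels are square), "cx", "cy" (the principal point, pixels), "k1" (the pictures are not rectified: a ray, as slopes to the right and down, at radius r is drawn at 1 + k1 r^2 times it, then the intrinsics apply), "view" (4x4, takes a point from world to camera coordinates). Camera axes: x right, y down, z forward; pixel columns grow to the right and rows downward; lengths in m; the calibration is good to about 2 mm. A picture is of the moment at which its call begins.
- robot.hand_in(): hands the job in; it is judged then, once.
The state is a dict: "time": time; "q": joint angles; "joint_velocities": joint speeds; "joint_torque": joint torques, N m; "position": TCP position; "tool_rot": TCP orientation; "ft_force": force on the tool from outside, world axes, zero at the start; "moment": the same for the moment, N m; "grip_width": finger opening in m; "grip_force": force on a finger pad.
Only numpy, scipy, OpenCV 4.12 (cv2) and the standard library are available. Lean on these libraries where they do the work, as an engineer would, in place of code of your own. Each camera call takes 0.05 s, during which the arm holds its last target. There are 200 camera calls.

### The job

Lay the two pale spacer sticks flat and lengthwise on the two side rails of the lower tray of red keg taps, one centred on each rail. Then push the second tray off its white ledge, without lifting it, along the sticks until it is fully home against the blue back stop, so that it rests level on both sticks and clear of the taps below. Leave the thin dark stick, the can and the hammer where they are.

Things in the scene. Friction and masses are not known exactly. Their poses are not given: they have to be found in the camera images.
- stick_a_mid (a point): Sizes in all entries are in mm. Centre of a pale wooden spacer stick, 140 long (own x axis) x 20 wide (y) x 28 high (z), 60 g, lying on the bench at the start. This point is 14 above its underside. The two pale sticks are alike; either may go on either rail.
- stick_b_mid (a point): Centre of the other pale spacer stick, same size and axes as the first.
- thin_stick_mid (a point): Centre of a dark brown stick, 140 x 20 x only 12 high, lying among the pale ones: too thin, leave it alone.
- station: Stacking station, fixed, yaw varies (sizes in mm); origin on the bench under the lower tray's centre. Own x = push direction, from white ledge to blue stop. On a plywood base (12 high) stands the full lower tray, 160 along x, 220 along y, with a wooden rail on each y side: 160 long, 34 wide, top 60 above the bench, centres at y = +93 and -93.
- stop (a point): Centre of the blue back stop's flat face, at station x = +82, y = 0, 119 above the bench. The stop is two posts, 50 wide at y = +85 and -85, joined by a crossbar; its top is 130 above the bench.
- ledge (a point): Centre of the top face of the white ledge, 90 above the bench, at station x = -190. It spans station x = -290 to -90 (10 short of the lower tray) and is 250 wide. It is 2 higher than the tops of sticks laid on the rails.
- rail_left (a point): Centre of the top face of the rail at +y of the station, 60 above the bench; axes as the station's, the rail runs along x. Nothing stands between this rail and the taps for about 40 at rail height and above.
- rail_right (a point): The same for the rail at -y of the station.
- taps: The red taps standing in the middle of the lower tray (fixed), all within x = +-70, y = +-40 of the station; their tops are 76 above the bench, 16 above the rails. Its origin and axes are those of the station.
- tray: Second tray, loose, wood, red taps inside: 160 along x, 220 along y, 50 high, about 0.7 kg; origin at the centre of its underside. Starts on the ledge, up to 0.05 rad and 6 off square with the station; its rear wall (own -x) is free to push, with 2 to 8 N. Fully home its front touches the stop: origin at station x = +2, 88 above the bench, 12 above the tap tops.
- can: Green drinks can, 66 diameter, 115 tall, standing beyond the station; origin under its base. Bystander.
- hammer: Hammer lying on the bench at the left, behind the ledge: 240 long (own x), 78 across its head, 26 high, origin under its middle. Bystander.
Not all that is in view belongs to the job. What is shaped like the part that bears stick_b_mid but purple is not meant. Leave any purple look-alike of the part that bears stick_a_mid alone.

How it is judged:
On the way:
1. both pale sticks lie flat on the two rails, one on each, let go, with the second tray still on its ledge ((((x of stick_a_mid in the frame of rail_left between -0.02 and 0.02 m and y of stick_a_mid in the frame of rail_left between -0.01 and 0.01 m and z of stick_a_mid in the frame of rail_left between 0.01 and 0.018 m and angle between the x axis of stick_a_mid and the x axis of station, either way round below 0.12 rad and angle between stick_a_mid's own z axis and vertical below 0.1 rad) and (x of stick_b_mid in the frame of rail_right between -0.02 and 0.02 m and y of stick_b_mid in the frame of rail_right between -0.01 and 0.01 m and z of stick_b_mid in the frame of rail_right between 0.01 and 0.018 m and angle between the x axis of stick_b_mid and the x axis of station, either way round below 0.12 rad and angle between stick_b_mid's own z axis and vertical below 0.1 rad)) or ((x of stick_a_mid in the frame of rail_right between -0.02 and 0.02 m and y of stick_a_mid in the frame of rail_right between -0.01 and 0.01 m and z of stick_a_mid in the frame of rail_right between 0.01 and 0.018 m and angle between the x axis of stick_a_mid and the x axis of station, either way round below 0.12 rad and angle between stick_a_mid's own z axis and vertical below 0.1 rad) and (x of stick_b_mid in the frame of rail_left between -0.02 and 0.02 m and y of stick_b_mid in the frame of rail_left between -0.01 and 0.01 m and z of stick_b_mid in the frame of rail_left between 0.01 and 0.018 m and angle between the x axis of stick_b_mid and the x axis of station, either way round below 0.12 rad and angle between stick_b_mid's own z axis and vertical below 0.1 rad))) and x of tray in the frame of station below -0.15 m and contact force between the fingers and stick_a below 0.1 N and contact force between the fingers and stick_b below 0.1 N), for 0.2 s.
At the end, for the whole second after the job is handed in: A pale stick on each rail, centre within 10 mm across and 20 mm along, 0.12 rad; second tray at rest, level (0.04 rad) on both sticks, underside 84-92 mm up, off the taps, within 7 mm of the stop, 15 mm of centre sideways, 0.08 rad of square ((((x of stick_a_mid in the frame of rail_left between -0.02 and 0.02 m and y of stick_a_mid in the frame of rail_left between -0.01 and 0.01 m and z of stick_a_mid in the frame of rail_left between 0.01 and 0.018 m and angle between the x axis of stick_a_mid and the x axis of station, either way round below 0.12 rad and angle between stick_a_mid's own z axis and vertical below 0.1 rad) and (x of stick_b_mid in the frame of rail_right between -0.02 and 0.02 m and y of stick_b_mid in the frame of rail_right between -0.01 and 0.01 m and z of stick_b_mid in the frame of rail_right between 0.01 and 0.018 m and angle between the x axis of stick_b_mid and the x axis of station, either way round below 0.12 rad and angle between stick_b_mid's own z axis and vertical below 0.1 rad)) or ((x of stick_a_mid in the frame of rail_right between -0.02 and 0.02 m and y of stick_a_mid in the frame of rail_right between -0.01 and 0.01 m and z of stick_a_mid in the frame of rail_right between 0.01 and 0.018 m and angle between the x axis of stick_a_mid and the x axis of station, either way round below 0.12 rad and angle between stick_a_mid's own z axis and vertical below 0.1 rad) and (x of stick_b_mid in the frame of rail_left between -0.02 and 0.02 m and y of stick_b_mid in the frame of rail_left between -0.01 and 0.01 m and z of stick_b_mid in the frame of rail_left between 0.01 and 0.018 m and angle between the x axis of stick_b_mid and the x axis of station, either way round below 0.12 rad and angle between stick_b_mid's own z axis and vertical below 0.1 rad))) and x of tray in the frame of station above -0.005 m and y of tray in the frame of station between -0.015 and 0.015 m and z of tray in the frame of station between 0.084 and 0.092 m and angle between the x axis of tray and the x axis of station, either way round below 0.08 rad and angle between tray's own z axis and vertical below 0.04 rad and linear speed of tray below 0.01 m/s and contact force between tray and stick_a above 0.4 N and contact force between tray and stick_b above 0.4 N and contact force between tray and taps below 0.1 N); the robot touches nothing.
It fails at once if the second tray is lifted (more than 15 mm above the ledge) (height (world z) of tray above 0.105 m).
It fails at once if the second tray presses on the taps below (contact force between tray and taps above 0.5 N).
It fails at once if the thin stick, can or hammer is moved by more than 30 mm (distance of any of thin_stick_mid, can, hammer from where it was at the start of the episode above 0.03 m).
It also fails if it takes over 72 s, if anything falls off the work surface, if the arm or the gripper's body presses on something with over 40 N, if the wrist force passes 120 N, or if a joint passes its speed limit or range.

## Working session

There is one attempt and no reset: what is moved stays moved. The work goes in short steps, Python scripts to look and compute and a shell command to move; the robot and the scene stay as the last step left them, time stands still between calls to the robot, and variables do not carry over. Pictures are saved under pics/ and viewed, at most 10 in all, crops included, and the job is handed in when it is done.

```bash
mkdir -p pics; ls
cat > h.py <<'E'
import numpy as np, cv2
from rig import robot, cams
def shot(n):
    c=cams.camera(n); c['f']=c['color'].shape[0]/2/np.tan(np.radians(c['fov_y'])/2); return c
def rays(c,uv):
    uv=np.asarray(uv,float).reshape(-1,2); K=np.array([[c['f'],0,c['cx']],[0,c['f'],c['cy']],[0,0,1.]])
    p=cv2.undistortPoints(uv.reshape(-1,1,2),K,np.array([c['k1'],0,0,0.])).reshape(-1,2)
    T=np.linalg.inv(c['view']); d=np.c_[p,np.ones(len(p))]
    return T[:3,3], d@T[:3,:3].T
def plane(c,uv,z):
    o,d=rays(c,uv); return o+d*((z-o[2])/d[:,2])[:,None]
def cloud(c):
    h,w=c['depth'].shape; v,u=np.mgrid[:h,:w]; o,d=rays(c,np.c_[u.ravel(),v.ravel()])
    return (o+d*c['depth'].ravel()[:,None]).reshape(h,w,3)
E
python3 - <<'E'
from h import *
for n in('side','top'):
    c=shot(n); cv2.imwrite(f'pics/{n}0.png',c['color']); print(n,c['f'],c['k1'],np.linalg.inv(c['view'])[:3,3].round(3),(c['depth']>0).mean())
print(robot.get_obs())
E
```

```text
pics
side 542.5113069275027 -0.11645844800364792 [ 0.458 -1.02   0.967] 0.9960546875
top 615.4684061142062 -0.004488464097869414 [2.440e-01 1.000e-03 1.571e+00] 0.9959375
{'time': 0.1, 'q': array([ 1.06952908e+00,  5.28346762e-01,  1.43375214e+00, -1.29305058e-06,
        1.18139437e+00, -1.78494739e-01]), 'joint_velocities': array([ 0.00236063, -0.0007697 , -0.00321916,  0.00152457,  0.0016273 ,
        0.0013437 ]), 'joint_torque': array([-8.85523896e-04, -4.40988100e+01, -1.77149016e+01,  6.34764391e-02,
        5.34510158e-02, -4.67011500e-05]), 'position': array([0.19791837, 0.5921892 , 0.23869271]), 'tool_rot': array([ 1.60686287e-01,  9.87005073e-01, -8.96147124e-04, -3.16246131e-04]), 'ft_force': array([ 0.83957515, -0.00764491,  0.76469153]), 'moment': array([-0.02684925,  0.00410306,  0.01022609]), 'grip_force': 0.0, 'grip_width': 0.08666374676565515}
```

View pics/top0.png

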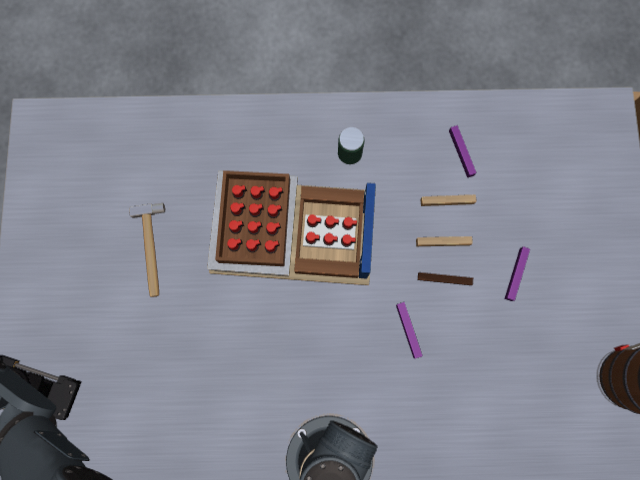

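View pics/side0.png

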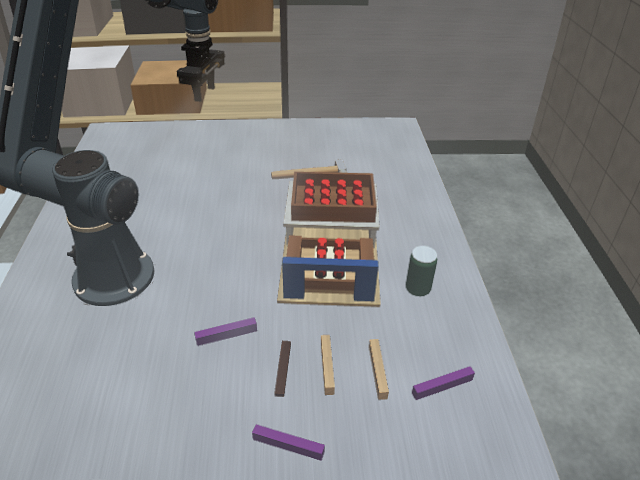

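The top view has +x up and +y left. It shows the two pale sticks at (448,200) and (444,241), the thin dark stick at (446,279), the blue stop at x≈368, the lower tray at (330,232), the second tray at (254,219), the hammer on the left and the can at (350,145). The side view agrees, with the pale sticks at (328,364) and (379,369).

```bash
cat >> h.py <<'E'
def blobs(c,lo,hi,amin=150,box=None):
    hsv=cv2.cvtColor(c['color'],cv2.COLOR_BGR2HSV); m=cv2.inRange(hsv,np.array(lo),np.array(hi))
    if box: b=np.zeros_like(m); b[box[1]:box[3],box[0]:box[2]]=1; m=m*b
    return [k for k in cv2.findContours(m,cv2.RETR_EXTERNAL,cv2.CHAIN_APPROX_NONE)[0] if cv2.contourArea(k)>amin]
def rect(p):
    r=cv2.minAreaRect((p[:,:2]*1000).astype(np.float32)); b=cv2.boxPoints(r)/1000
    e0,e1=b[1]-b[0],b[2]-b[1]; e=e0 if np.hypot(*e0)>np.hypot(*e1) else e1
    return np.array(r[0])/1000, sorted(r[1]), np.degrees(np.arctan2(e[1],e[0]))
E
python3 - <<'E'
from h import *
t=shot('top'); P=cloud(t); Z=P[...,2]
s=shot('side'); S=cloud(s)
def region(n,c,P,m,zlo,zhi):
    m=m&(P[...,2]>zlo)&(P[...,2]<zhi)
    q=P[m]; k,(a),an=rect(q); print(n,'n',m.sum(),'c',k.round(4),'size',np.round(a,1),'ang',round(an,2),'z',np.median(q[:,2]).round(4))
v,u=np.mgrid[:480,:640]
bx=lambda a,b,c,d:(u>a)&(u<c)&(v>b)&(v<d)
region('stkA',t,P,bx(410,185,485,215),.02,.04)
region('stkB',t,P,bx(410,225,485,255),.02,.04)
region('thin',t,P,bx(410,265,485,295),.006,.03)
region('stop',t,P,bx(350,170,385,290),.118,.14)
region('tray',t,P,bx(200,160,293,275),.125,.15)
region('railL',t,P,bx(297,180,362,206),.052,.068)
region('railR',t,P,bx(293,255,362,280),.052,.068)
region('ledge',t,P,bx(200,160,300,285),.083,.097)
region('base',t,P,bx(285,180,380,290),.004,.018)
bxs=bx
region('sA side',s,S,bx(365,335,392,402),.02,.04)
region('sB side',s,S,bx(318,330,338,397),.02,.04)
region('stop side',s,S,bx(270,250,390,310),.118,.14)
region('railR side',s,S,bx(283,232,302,270),.052,.068)
region('railL side',s,S,bx(357,232,378,270),.052,.068)
region('tray side',s,S,bx(283,165,382,225),.125,.15)
E
```

```text
stkA n 439 c [ 0.6407 -0.3233] size [ 22.2 139.2] ang -88.45 z 0.0278
stkB n 449 c [ 0.5327 -0.3071] size [ 22.1 140.8] ang -89.74 z 0.0281
thin n 528 c [ 0.4325 -0.3123] size [ 72.1 186.9] ang 88.7 z 0.0109
stop n 852 c [ 0.5501 -0.1054] size [ 23.5 220. ] ang -5.21 z 0.1299
tray n 2417 c [0.5803 0.1703] size [161.5 223. ] ang -4.14 z 0.1348
railL n 840 c [ 0.645  -0.0192] size [ 52.2 155.1] ang 85.15 z 0.0598
railR n 903 c [ 0.4677 -0.0061] size [ 49.8 163.9] ang 89.1 z 0.0599
ledge n 2780 c [0.577  0.1759] size [201.4 251.3] ang -5.4 z 0.092
base n 1331 c [ 0.5581 -0.0239] size [237.8 289.8] ang -2.13 z 0.011
sA side n 535 c [ 0.64   -0.3231] size [ 21.  143.7] ang -88.52 z 0.0263
sB side n 522 c [ 0.5327 -0.3075] size [ 20.3 141.5] ang -89.76 z 0.0267
stop side n 898 c [ 0.5505 -0.1071] size [ 30.3 220.1] ang -5.99 z 0.1269
railR side n 289 c [0.4702 0.0403] size [ 39.  103.6] ang -89.06 z 0.0576
railL side n 308 c [0.6541 0.0263] size [ 43.2 106.3] ang 79.0 z 0.0578
tray side n 1733 c [0.5792 0.1693] size [171.1 220.2] ang -4.11 z 0.1315
```

```bash
cat >> h.py <<'E'
from scipy.spatial.transform import Rotation as Ro
def go(t,head):
    "twist (deg) to bring tool y to heading mod 180, then shift in cm in the turned axes"
    o=robot.get_obs(); R=Ro.from_quat(o['tool_rot']); y=R.as_matrix()[:,1]; h=np.degrees(np.arctan2(y[1],y[0]))
    w=-((head-h+90)%180-90); R2=R*Ro.from_euler('z',w,degrees=True)
    print('pos',o['position'].round(4),'head',h.round(2),'twist',round(w,2),'then cm',(R2.inv().apply(np.array(t)-o['position'])*100).round(2),
      'F',np.round(o['ft_force'],1),'grip',round(o['grip_width'],4),round(float(o['grip_force']),1),'t',round(o['time'],2))
YAW=np.radians(-95.3); X=np.array([np.cos(YAW),np.sin(YAW)]); Y=np.array([-X[1],X[0]]); O=np.array([.5595,-.0133])
def st(p): return (np.asarray(p)[...,:2]-O)@np.c_[X,Y]
def wo(x,y): return O+x*X+y*Y
E
python3 - <<'E'
from h import *
for n,dz in(('top',0),('side',-.002)):
    c=shot(n); P=cloud(c); Q=st(P); z=P[...,2]+(.0025 if n=='side' else 0)
    def rng(nm,m):
        print(n,nm,m.sum(),'x',np.percentile(Q[m][:,0],[1,50,99]).round(4),'y',np.percentile(Q[m][:,1],[1,50,99]).round(4))
    x,y=Q[...,0],Q[...,1]
    for sgn in(1,-1): 
        for x0 in(-60,0,40): rng(f'rail{sgn} x{x0}',(abs(z-.06)<.004)&(abs(x*1000-x0)<15)&(abs(y-sgn*.093)<.04))
    L=(abs(z-.091)<.005)&(x<-.07)&(x>-.31)&(abs(y)<.16); rng('ledge',L)
    rng('stop',(abs(z-.13)<.004)&(x>.06)&(x<.13)&(abs(y)<.14))
    T=(abs(z-.136)<.008)&(x<-.08)&(x>-.31)&(abs(y)<.16); rng('tray',T); print('tray rect',rect(Q[T]*1))
    for a in(-100,0,100):
        k=(abs(z-.13)<.004)&(x>.06)&(x<.13)&(abs(y*1000-a)<15); print('stop edge y',a,np.percentile(x[k],[2,98]).round(4))
go([.6407,-.3233,.1],1.5)
E
```

```text
top rail1 x-60 123 x [-0.0745 -0.0592 -0.0452] y [0.0658 0.091  0.1081]
top rail1 x0 119 x [-0.0144  0.0002  0.0141] y [0.075  0.0922 0.109 ]
top rail1 x40 119 x [0.0255 0.0407 0.0547] y [0.075  0.0903 0.1089]
top rail-1 x-60 129 x [-0.0746 -0.0607 -0.0456] y [-0.11   -0.0926 -0.0571]
top rail-1 x0 128 x [-0.0148 -0.0004  0.0146] y [-0.1103 -0.0931 -0.0766]
top rail-1 x40 127 x [0.0263 0.0409 0.0543] y [-0.1107 -0.0955 -0.0772]
top ledge 2282 x [-0.2888 -0.1873 -0.09  ] y [-0.1246 -0.034   0.1189]
top stop 655 x [0.0821 0.0928 0.1039] y [-0.1085 -0.0023  0.1066]
top tray 2103 x [-0.2648 -0.1834 -0.1038] y [-0.1072  0.0019  0.1129]
tray rect (array([-0.18503241,  0.00358556]), [161.5898895263672, 223.1030731201172], np.float32(-88.980576))
stop edge y -100 [0.0824 0.1036]
stop edge y 0 [0.0825 0.103 ]
stop edge y 100 [0.0824 0.1038]
side rail1 x-60 95 x [-0.0746 -0.0598 -0.0458] y [0.0554 0.0918 0.1093]
side rail1 x0 66 x [-0.0143 -0.0051  0.0051] y [0.077  0.0925 0.1077]Traceback (most recent call last):
  File "<stdin>", line 8, in <module>
  File "<stdin>", line 5, in rng
    return _quantile_unchecked(
        a, q, axis, out, overwrite_input, method, keepdims, weights)
    return _ureduce(a,
                    func=_quantile_ureduce_func,
    ...<5 lines>...
                    overwrite_input=overwrite_input,
                    method=method)
    r = func(a, **kwargs)
    result = _quantile(arr,
                       quantiles=q,
    ...<2 lines>...
                       out=out,
                       weights=wgt)
    slices_having_nans = np.isnan(arr[-1, ...])
                                  ~~~^^^^^^^^^
IndexError: index -1 is out of bounds for axis 0 with size 0
```

The station frame agrees with the rail, stop and ledge edges to about 1 mm, so I'll turn the tool now.

```bash
python3 -m pendant '[{"jaw":1,"linear":[0,0,0],"twist":7},{"jaw":1,"linear":[0,0,0],"twist":7},{"jaw":1,"linear":[0,0,0],"twist":7},{"jaw":1,"linear":[0,0,0],"twist":7},{"jaw":1,"linear":[0,0,0],"twist":7},{"jaw":1,"linear":[0,0,0],"twist":7},{"jaw":1,"linear":[0,0,0],"twist":7},{"jaw":1,"linear":[0,0,0],"twist":7},{"jaw":1,"linear":[0,0,0],"twist":7},{"jaw":1,"linear":[0,0,0],"twist":7}]' 20; python3 -c "
from h import *
go([.6405,-.3232,.1],1.5)"
```

```text
time: 1.13
position: [0.1982, 0.5926, 0.2394]
tool_rot: [0.7, 0.714, -0.0, 0.0]
ft_force: [-0.2, -0.8, 0.1]
grip_width: 0.0872
grip_force: 0.0
pos [0.1982 0.5926 0.2394] head 1.16 twist -0.34 then cm [-92.71  41.82  13.96] F [-0.2 -0.8  0.1] grip 0.0872 0.0 t 1.13
```

```bash
python3 -m pendant '[{"jaw":1,"linear":[-3.7,1.67,0],"twist":0},{"jaw":1,"linear":[-3.7,1.67,0],"twist":0},{"jaw":1,"linear":[-3.7,1.67,0],"twist":0},{"jaw":1,"linear":[-3.7,1.67,0],"twist":0},{"jaw":1,"linear":[-3.7,1.67,0],"twist":0},{"jaw":1,"linear":[-3.7,1.67,0],"twist":0},{"jaw":1,"linear":[-3.7,1.67,0],"twist":0},{"jaw":1,"linear":[-3.7,1.67,0],"twist":0},{"jaw":1,"linear":[-3.7,1.67,0],"twist":0},{"jaw":1,"linear":[-3.7,1.67,0],"twist":0},{"jaw":1,"linear":[-3.7,1.67,0],"twist":0},{"jaw":1,"linear":[-3.7,1.67,0],"twist":0}]' 
python3 -m pendant '[{"jaw":1,"linear":[-3.7,1.67,0],"twist":0},{"jaw":1,"linear":[-3.7,1.67,0],"twist":0},{"jaw":1,"linear":[-3.7,1.67,0],"twist":0},{"jaw":1,"linear":[-3.7,1.67,0],"twist":0},{"jaw":1,"linear":[-3.7,1.67,0],"twist":0},{"jaw":1,"linear":[-3.7,1.67,0],"twist":0},{"jaw":1,"linear":[-3.7,1.67,0],"twist":0},{"jaw":1,"linear":[-3.7,1.67,0],"twist":0},{"jaw":1,"linear":[-3.7,1.67,0],"twist":0},{"jaw":1,"linear":[-3.7,1.67,0],"twist":0},{"jaw":1,"linear":[-3.7,1.67,0],"twist":0},{"jaw":0.7,"linear":[-3.7,1.67,0],"twist":0}]' 
python3 -c "
from h import *
go([.6405,-.3232,.023],1.5)"
```

```text
time: 2.13
position: [0.4108, 0.1523, 0.2399]
tool_rot: [0.698, 0.716, 0.0, 0.0]
ft_force: [0.2, 0.3, -0.3]
grip_width: 0.0865
grip_force: 0.0
time: 3.13
position: [0.6227, -0.2864, 0.2394]
tool_rot: [0.698, 0.716, 0.0, -0.0]
ft_force: [0.6, 0.0, -0.6]
grip_width: 0.085
grip_force: 0.0
pos [ 0.6227 -0.2864  0.2394] head 1.48 twist -0.02 then cm [-3.73  1.69 21.64] F [ 0.6  0.  -0.6] grip 0.085 0.0 t 3.13
```

```bash
python3 -m pendant '[{"jaw":0.7,"linear":[-1.4,0.6,3],"twist":0},{"jaw":0.7,"linear":[-1.4,0.6,3],"twist":0},{"jaw":0.7,"linear":[0,0,4],"twist":0},{"jaw":0.7,"linear":[0,0,4],"twist":0},{"jaw":0.7,"linear":[0,0,0],"twist":0},{"jaw":0.7,"linear":[0,0,0],"twist":0},{"jaw":0.7,"linear":[0,0,0],"twist":0}]'
python3 - <<'E'
from h import *
go([.6405,-.3232,.023],1.5)
c=shot('side'); cv2.imwrite('pics/s1.png',c['color'][200:480,180:560])
E
```

```text
time: 3.72
position: [0.6362, -0.3128, 0.1015]
tool_rot: [0.698, 0.716, 0.0, 0.002]
ft_force: [-0.2, -0.1, 0.5]
grip_width: 0.0611
grip_force: 0.0
pos [ 0.6362 -0.3128  0.1015] head 1.52 twist 0.02 then cm [-1.04  0.39  7.85] F [-0.2 -0.1  0.5] grip 0.0611 0.0 t 3.72
```

View pics/s1.png

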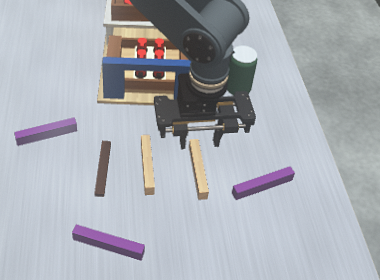

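The crop shows the gripper square over the far pale stick (crop (198,165)), with the fingers spread across it. Next I'll centre, descend and grip.

```bash
python3 -m pendant '[{"jaw":0.7,"linear":[-1.05,0.4,2],"twist":0},{"jaw":0.7,"linear":[0,0,3],"twist":0},{"jaw":0.7,"linear":[0,0,2],"twist":0},{"jaw":0.7,"linear":[0,0,0.8],"twist":0},{"jaw":0.7,"linear":[0,0,0],"twist":0},{"jaw":0.7,"linear":[0,0,0],"twist":0},{"jaw":0.7,"linear":[0,0,0],"twist":0}]'
python3 -c "
from h import *
go([.6405,-.3232,.023],1.5)"
```

```text
time: 4.35
position: [0.641, -0.3235, 0.0246]
tool_rot: [0.698, 0.716, 0.0, 0.003]
ft_force: [0.8, 0.5, -0.1]
grip_width: 0.0607
grip_force: 0.0
pos [ 0.641  -0.3235  0.0246] head 1.52 twist 0.02 then cm [ 0.04 -0.05  0.16] F [ 0.8  0.5 -0.1] grip 0.0607 0.0 t 4.35
```

```bash
python3 -m pendant '[{"jaw":0,"linear":[0,0,0.1],"twist":0},{"jaw":0,"linear":[0,0,0],"twist":0},{"jaw":0,"linear":[0,0,0],"twist":0},{"jaw":0,"linear":[0,0,0],"twist":0},{"jaw":0,"linear":[0,0,0],"twist":0},{"jaw":0,"linear":[0,0,0],"twist":0},{"jaw":0,"linear":[0,0,0],"twist":0},{"jaw":0,"linear":[0,0,0],"twist":0}]' 20
python3 -c "
from h import *
x,y=wo(0,.0923);print(x,y)
go([x,y,.19],-5.3)"
```

```text
time: 5.02
position: [0.6392, -0.3225, 0.0204]
tool_rot: [0.698, 0.716, -0.0, -0.0]
ft_force: [0.3, -0.8, -0.0]
grip_width: 0.0198
grip_force: 20.0
0.6514053896424369 -0.021825805221317628
pos [ 0.6392 -0.3225  0.0204] head 1.51 twist 6.81 then cm [ 30.05  -1.56 -16.95] F [ 0.3 -0.8 -0. ] grip 0.0198 20.0 t 5.02
```

```bash
python3 -m pendant '[{"jaw":0,"linear":[0,0,-2],"twist":0},{"jaw":0,"linear":[0,0,-3],"twist":0},{"jaw":0,"linear":[0,0,-4],"twist":0},{"jaw":0,"linear":[0,0,-4],"twist":0},{"jaw":0,"linear":[0,0,-4],"twist":6.8},{"jaw":0,"linear":[3.5,-0.2,0],"twist":0},{"jaw":0,"linear":[3.5,-0.2,0],"twist":0},{"jaw":0,"linear":[3.5,-0.2,0],"twist":0},{"jaw":0,"linear":[3.5,-0.2,0],"twist":0},{"jaw":0,"linear":[3.5,-0.2,0],"twist":0},{"jaw":0,"linear":[3.5,-0.2,0],"twist":0},{"jaw":0,"linear":[3.5,-0.2,0],"twist":0}]'
python3 -m pendant '[{"jaw":0,"linear":[3.5,-0.2,0],"twist":0},{"jaw":0,"linear":[2,0,0],"twist":0},{"jaw":0,"linear":[0,0,0],"twist":0},{"jaw":0,"linear":[0,0,0],"twist":0},{"jaw":0,"linear":[0,0,0],"twist":0}]'
python3 - <<'E'
from h import *
x,y=wo(0,.0923)
go([x,y,.082],-5.3)
c=shot('top'); P=cloud(c); z=P[...,2]
hsv=cv2.cvtColor(c['color'],cv2.COLOR_BGR2HSV)
s=shot('side'); cv2.imwrite('pics/s2.png',s['color'][180:330,230:480].repeat(2,0).repeat(2,1))
E
```

```text
time: 6.02
position: [0.6475, -0.0756, 0.1904]
tool_rot: [0.739, 0.674, -0.0, -0.0]
ft_force: [-0.1, -0.3, -1.5]
grip_width: 0.0199
grip_force: 20.0
time: 6.43
position: [0.651, -0.0229, 0.1905]
tool_rot: [0.739, 0.674, -0.0, 0.0]
ft_force: [0.9, -0.9, -1.1]
grip_width: 0.0197
grip_force: 20.0
pos [ 0.651  -0.0229  0.1905] head -5.29 twist 0.01 then cm [ 0.12  0.03 10.85] F [ 0.9 -0.9 -1.1] grip 0.0197 20.0 t 6.43
```

View pics/s2.png

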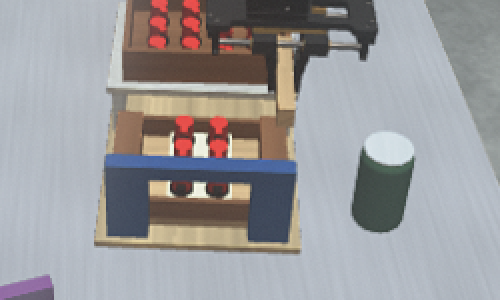

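The stick hangs level above the left rail, clear of the tray and the can. I'll lower it in stages.

```bash
python3 -m pendant '[{"jaw":0,"linear":[0.1,0,3],"twist":0},{"jaw":0,"linear":[0,0,3],"twist":0},{"jaw":0,"linear":[0,0,2.5],"twist":0},{"jaw":0,"linear":[0,0,1.5],"twist":0},{"jaw":0,"linear":[0,0,0.4],"twist":0},{"jaw":0,"linear":[0,0,0.2],"twist":0},{"jaw":0,"linear":[0,0,0],"twist":0},{"jaw":0,"linear":[0,0,0],"twist":0}]'
python3 -c "
from h import *
x,y=wo(0,.0923)
go([x,y,.081],-5.3)"
```

```text
time: 7.2
position: [0.6522, -0.0221, 0.0859]
tool_rot: [0.739, 0.673, 0.001, 0.001]
ft_force: [0.7, -0.9, 0.2]
grip_width: 0.0202
grip_force: 20.0
pos [ 0.6522 -0.0221  0.0859] head -5.34 twist -0.04 then cm [ 0.02 -0.08  0.49] F [ 0.7 -0.9  0.2] grip 0.0202 20.0 t 7.2
```

```bash
python3 -m pendant '[{"jaw":0,"linear":[0,0,0.2],"twist":0},{"jaw":0,"linear":[0,0,0.1],"twist":0},{"jaw":0,"linear":[0,0,0],"twist":0},{"jaw":0,"linear":[0,0,0],"twist":0}]'
python3 -c "
from h import *
x,y=wo(0,.0923)
go([x,y,.081],-5.3)"
```

```text
time: 7.53
position: [0.6512, -0.0213, 0.082]
tool_rot: [0.739, 0.674, 0.0, 0.0]
ft_force: [-0.1, 0.8, -0.7]
grip_width: 0.0197
grip_force: 20.0
pos [ 0.6512 -0.0213  0.082 ] head -5.28 twist 0.02 then cm [-0.05  0.02  0.1 ] F [-0.1  0.8 -0.7] grip 0.0197 20.0 t 7.53
```

```bash
python3 -m pendant '[{"jaw":0,"linear":[0,0,0.1],"twist":0},{"jaw":0,"linear":[0,0,0],"twist":0},{"jaw":0,"linear":[0,0,0],"twist":0}]'
python3 -m pendant '[{"jaw":0,"linear":[0,0,0.1],"twist":0},{"jaw":0,"linear":[0,0,0],"twist":0},{"jaw":0,"linear":[0,0,0],"twist":0}]'
```

```text
time: 7.78
position: [0.651, -0.0212, 0.0805]
tool_rot: [0.739, 0.674, -0.0, -0.0]
ft_force: [-0.7, -0.0, -0.6]
grip_width: 0.0199
grip_force: 20.0
time: 8.03
position: [0.6511, -0.0213, 0.0804]
tool_rot: [0.739, 0.674, 0.0, 0.0]
ft_force: [-2.2, -0.4, 5.0]
grip_width: 0.02
grip_force: 20.0
```

It has touched down (5 N). I'll let go and rise.

```bash
python3 -m pendant '[{"jaw":0.42,"linear":[0,0,0],"twist":0},{"jaw":0.42,"linear":[0,0,0],"twist":0},{"jaw":0.42,"linear":[0,0,0],"twist":0},{"jaw":0.42,"linear":[0,0,0],"twist":0},{"jaw":0.42,"linear":[0,0,-1],"twist":0},{"jaw":0.42,"linear":[0,0,-3],"twist":0},{"jaw":0.42,"linear":[0,0,-4],"twist":0},{"jaw":0.42,"linear":[0,0,-4],"twist":0},{"jaw":0.7,"linear":[0,0,0],"twist":-5.0}]'
python3 -c "
from h import *
go([.5327,-.3073,.023],.3)"
```

```text
time: 8.78
position: [0.6565, -0.0222, 0.2093]
tool_rot: [0.708, 0.706, 0.005, 0.007]
ft_force: [1.4, 0.4, 0.6]
grip_width: 0.0389
grip_force: 0.0
pos [ 0.6565 -0.0222  0.2093] head -0.21 twist -0.51 then cm [-28.38 -12.85  18.51] F [1.4 0.4 0.6] grip 0.0389 0.0 t 8.78
```

```bash
python3 -m pendant '[{"jaw":0.7,"linear":[-3.5,-1.5,0],"twist":-0.5},{"jaw":0.7,"linear":[-3.5,-1.5,0],"twist":0},{"jaw":0.7,"linear":[-3.5,-1.5,0],"twist":0},{"jaw":0.7,"linear":[-3.5,-1.5,0],"twist":0},{"jaw":0.7,"linear":[-3.5,-1.5,0],"twist":0},{"jaw":0.7,"linear":[-3.5,-1.5,0],"twist":0},{"jaw":0.7,"linear":[-3.5,-1.5,1],"twist":0},{"jaw":0.7,"linear":[-3.5,-1.5,2],"twist":0},{"jaw":0.7,"linear":[0,0,4],"twist":0},{"jaw":0.7,"linear":[0,0,4],"twist":0},{"jaw":0.7,"linear":[0,0,0],"twist":0},{"jaw":0.7,"linear":[0,0,0],"twist":0}]'
python3 - <<'E'
from h import *
go([.5327,-.3073,.022],.3)
t=shot('top'); P=cloud(t); Q=st(P); z=P[...,2]
m=(abs(z-.088)<.008)&(abs(Q[...,0])<.09)&(abs(Q[...,1]-.093)<.03); print('placed',rect(Q[m]),np.median(z[m]))
E
```

```text
time: 9.78
position: [0.5306, -0.2994, 0.0883]
tool_rot: [0.706, 0.708, -0.0, -0.003]
ft_force: [-0.2, 0.3, 1.0]
grip_width: 0.0608
grip_force: 0.0
pos [ 0.5306 -0.2994  0.0883] head 0.18 twist -0.12 then cm [-0.81  0.24  6.63] F [-0.2  0.3  1. ] grip 0.0608 0.0 t 9.78
placed (array([-0.01639517,  0.09536555]), [32.1787109375, 150.1521453857422], np.float32(-5.738113)) 0.08806211550101972
```

```bash
python3 -m pendant '[{"jaw":0.7,"linear":[-0.8,0.2,2],"twist":0},{"jaw":0.7,"linear":[0,0,2.2],"twist":0},{"jaw":0.7,"linear":[0,0,1.6],"twist":0},{"jaw":0.7,"linear":[0,0,0.4],"twist":0},{"jaw":0.7,"linear":[0,0,0],"twist":0},{"jaw":0.7,"linear":[0,0,0],"twist":0},{"jaw":0.7,"linear":[0,0,0],"twist":0},{"jaw":0.7,"linear":[0,0,0],"twist":0}]'
python3 - <<'E'
from h import *
go([.5327,-.3073,.021],.3)
for n in('top','side'):
    t=shot(n); P=cloud(t); Q=st(P); z=P[...,2]+(.0015 if n=='side' else 0)
    m=(abs(z-.088)<.008)&(abs(Q[...,0])<.083)&(abs(Q[...,1]-.093)<.02)
    hsv=cv2.cvtColor(t['color'],cv2.COLOR_BGR2HSV); print(hsv[m].mean(0)); m&=(hsv[...,1]>60)
    print(n,'placed',m.sum(),rect(Q[m]),np.percentile(Q[m],[2,50,98],axis=0).round(4).tolist(),np.median(z[m]))
E
```

```text
time: 10.5
position: [0.5354, -0.3091, 0.0302]
tool_rot: [0.706, 0.709, 0.0, 0.002]
ft_force: [-0.1, -0.6, 0.3]
grip_width: 0.061
grip_force: 0.0
pos [ 0.5354 -0.3091  0.0302] head 0.23 twist -0.07 then cm [ 0.19 -0.27  0.92] F [-0.1 -0.6  0.3] grip 0.061 0.0 t 10.5
[ 16.125       77.58405172 182.7887931 ]
top placed 415 (array([0.00133309, 0.09268694]), [21.07773780822754, 138.32911682128906], np.float32(0.052792598)) [[-0.0653, 0.0831], [0.003, 0.0921], [0.0679, 0.1013]] 0.08770049609842379
[ 18.44094488  78.1023622  215.88188976]
side placed 121 (array([-0.01708833,  0.09529816]), [19.0767765045166, 103.63886260986328], np.float32(2.3214643)) [[-0.0675, 0.0845], [-0.0338, 0.0977], [0.032, 0.1035]] 0.08709215892150984
```

Stick A sits on the left rail within about 1.5 mm. Next is stick B.

```bash
python3 -m pendant '[{"jaw":0.7,"linear":[0.1,-0.2,0.6],"twist":0},{"jaw":0.7,"linear":[0,0,0],"twist":0},{"jaw":0.7,"linear":[0,0,0],"twist":0},{"jaw":0.7,"linear":[0,0,0],"twist":0},{"jaw":0.7,"linear":[0,0,0],"twist":0}]'
python3 -c "
from h import *
go([.5327,-.3073,.021],.3)"
```

```text
time: 11.02
position: [0.5322, -0.3076, 0.022]
tool_rot: [0.706, 0.708, -0.0, -0.0]
ft_force: [-0.2, -0.7, 0.9]
grip_width: 0.0611
grip_force: 0.0
pos [ 0.5322 -0.3076  0.022 ] head 0.2 twist -0.1 then cm [0.03 0.05 0.1 ] F [-0.2 -0.7  0.9] grip 0.0611 0.0 t 11.02
```

```bash
python3 -m pendant '[{"jaw":0,"linear":[0,0,0.1],"twist":0},{"jaw":0,"linear":[0,0,0],"twist":0},{"jaw":0,"linear":[0,0,0],"twist":0},{"jaw":0,"linear":[0,0,0],"twist":0},{"jaw":0,"linear":[0,0,0],"twist":0},{"jaw":0,"linear":[0,0,0],"twist":0},{"jaw":0,"linear":[0,0,0],"twist":0},{"jaw":0,"linear":[0,0,0],"twist":0}]' 20
python3 -c "
from h import *
x,y=wo(0,-.0935)
go([x,y,.19],-5.3)"
```

```text
time: 11.68
position: [0.5322, -0.3075, 0.0212]
tool_rot: [0.706, 0.708, -0.0, -0.0]
ft_force: [-0.3, -0.7, 0.6]
grip_width: 0.0197
grip_force: 20.0
pos [ 0.5322 -0.3075  0.0212] head 0.21 twist 5.51 then cm [ 29.55  -9.35 -16.88] F [-0.3 -0.7  0.6] grip 0.0197 20.0 t 11.68
```

```bash
python3 -m pendant '[{"jaw":0,"linear":[0,0,-2],"twist":0},{"jaw":0,"linear":[0,0,-3],"twist":0},{"jaw":0,"linear":[0,0,-4],"twist":0},{"jaw":0,"linear":[0,0,-4],"twist":0},{"jaw":0,"linear":[0,0,-4],"twist":5.5},{"jaw":0,"linear":[3.5,-1.1,0],"twist":0},{"jaw":0,"linear":[3.5,-1.1,0],"twist":0},{"jaw":0,"linear":[3.5,-1.1,0],"twist":0},{"jaw":0,"linear":[3.5,-1.1,0],"twist":0},{"jaw":0,"linear":[3.5,-1.1,0],"twist":0},{"jaw":0,"linear":[3.5,-1.1,0],"twist":0},{"jaw":0,"linear":[3.5,-1.1,0],"twist":0}]'
python3 -m pendant '[{"jaw":0,"linear":[3.5,-1.1,0],"twist":0},{"jaw":0,"linear":[1.5,-0.5,0],"twist":0},{"jaw":0,"linear":[0,0,3],"twist":0},{"jaw":0,"linear":[0,0,3],"twist":0},{"jaw":0,"linear":[0,0,2],"twist":0},{"jaw":0,"linear":[0,0,0],"twist":0},{"jaw":0,"linear":[0,0,0],"twist":0},{"jaw":0,"linear":[0,0,0],"twist":0}]'
python3 -c "
from h import *
x,y=wo(0,-.0935)
go([x,y,.0812],-5.3)"
```

```text
time: 12.68
position: [0.4774, -0.0549, 0.1913]
tool_rot: [0.739, 0.673, 0.0, 0.0]
ft_force: [1.2, -0.2, 0.2]
grip_width: 0.0199
grip_force: 20.0
time: 13.35
position: [0.4676, -0.0054, 0.1119]
tool_rot: [0.739, 0.674, 0.0, 0.001]
ft_force: [0.3, 0.4, 0.2]
grip_width: 0.0196
grip_force: 20.0
pos [ 0.4676 -0.0054  0.1119] head -5.3 twist -0.0 then cm [ 0.07 -0.13  3.07] F [0.3 0.4 0.2] grip 0.0196 20.0 t 13.35
```

```bash
python3 -m pendant '[{"jaw":0,"linear":[0,-0.1,1],"twist":0},{"jaw":0,"linear":[0,0,1],"twist":0},{"jaw":0,"linear":[0,0,0.6],"twist":0},{"jaw":0,"linear":[0,0,0.2],"twist":0},{"jaw":0,"linear":[0,0,0],"twist":0},{"jaw":0,"linear":[0,0,0],"twist":0},{"jaw":0,"linear":[0,0,0],"twist":0}]'
python3 -m pendant '[{"jaw":0,"linear":[0,0,0.15],"twist":0},{"jaw":0,"linear":[0,0,0],"twist":0},{"jaw":0,"linear":[0,0,0],"twist":0}]'
python3 -c "
from h import *
x,y=wo(0,-.0935)
go([x,y,.0812],-5.3)"
```

```text
time: 13.93
position: [0.4664, -0.0053, 0.0838]
tool_rot: [0.739, 0.674, 0.0, 0.001]
ft_force: [-0.2, -0.6, 0.8]
grip_width: 0.0203
grip_force: 20.0
time: 14.18
position: [0.4659, -0.0051, 0.0818]
tool_rot: [0.739, 0.674, 0.0, 0.0]
ft_force: [-0.3, 0.9, -0.1]
grip_width: 0.0197
grip_force: 20.0
pos [ 0.4659 -0.0051  0.0818] head -5.29 twist 0.01 then cm [0.05 0.04 0.06] F [-0.3  0.9 -0.1] grip 0.0197 20.0 t 14.18
```

```bash
python3 -m pendant '[{"jaw":0,"linear":[0,0,0.1],"twist":0},{"jaw":0,"linear":[0,0,0],"twist":0},{"jaw":0,"linear":[0,0,0],"twist":0}]'
python3 -m pendant '[{"jaw":0,"linear":[0,0,0.03],"twist":0},{"jaw":0,"linear":[0,0,0],"twist":0},{"jaw":0,"linear":[0,0,0],"twist":0}]'
```

```text
time: 14.43
position: [0.466, -0.0051, 0.0812]
tool_rot: [0.739, 0.674, 0.0, 0.0]
ft_force: [-0.2, -0.4, 4.7]
grip_width: 0.0198
grip_force: 20.0
time: 14.68
position: [0.466, -0.0051, 0.0811]
tool_rot: [0.739, 0.674, 0.0, 0.0]
ft_force: [-1.7, 0.9, 8.1]
grip_width: 0.0199
grip_force: 20.0
```

Contact again, so I'll release, rise and check both sticks.

```bash
python3 -m pendant '[{"jaw":0.42,"linear":[0,0,0],"twist":0},{"jaw":0.42,"linear":[0,0,0],"twist":0},{"jaw":0.42,"linear":[0,0,0],"twist":0},{"jaw":0.42,"linear":[0,0,0],"twist":0},{"jaw":0.42,"linear":[0,0,-1],"twist":0},{"jaw":0.42,"linear":[0,0,-3],"twist":0},{"jaw":0.42,"linear":[0,0,-4],"twist":0},{"jaw":0.42,"linear":[0,0,-4],"twist":0},{"jaw":0.7,"linear":[0,0,-2],"twist":0},{"jaw":1,"linear":[0,0,0],"twist":0},{"jaw":1,"linear":[0,0,0],"twist":0}]'
python3 - <<'E'
from h import *
for n in('top',):
    t=shot(n); P=cloud(t); Q=st(P); z=P[...,2]
    hsv=cv2.cvtColor(t['color'],cv2.COLOR_BGR2HSV)
    for sg in(1,-1):
        m=(abs(z-.088)<.008)&(abs(Q[...,0])<.083)&(abs(Q[...,1]-sg*.093)<.02)&(hsv[...,1]>60)
        if m.sum()>20: print(n,'placed',m.sum(),rect(Q[m]),np.median(z[m]))
    x,y=Q[...,0],Q[...,1]; T=(abs(z-.136)<.008)&(x<-.08)&(x>-.29)&(abs(y)<.13)
    if T.sum()>20: print('tray',rect(Q[T]))
x,y=wo(-.31,.002); go([x,y,.21],-5.3)
c=shot('side'); cv2.imwrite('pics/s3.png',c['color'][130:330,230:480].repeat(2,0).repeat(2,1))
E
```

```text
time: 15.6
position: [0.4664, -0.0052, 0.2213]
tool_rot: [0.739, 0.674, 0.001, 0.001]
ft_force: [0.2, -1.1, -0.6]
grip_width: 0.0496
grip_force: 0.0
top placed 417 (array([0.00732455, 0.09285303]), [20.251251220703125, 149.99900817871094], np.float32(0.4353861)) 0.08761182692413971
top placed 58 (array([ 0.00793616, -0.08510347]), [24.387266159057617, 154.57696533203125], np.float32(-8.944695)) 0.08779198288812051
tray (array([-0.18478818,  0.0033989 ]), [161.19564819335938, 222.3089599609375], np.float32(-89.0544))
pos [ 0.4653 -0.005   0.2201] head -5.29 twist 0.01 then cm [31.04  9.65  1.  ] F [-0.5 -0.3  0.2] grip 0.053 0.0 t 15.65
```

View pics/s3.png

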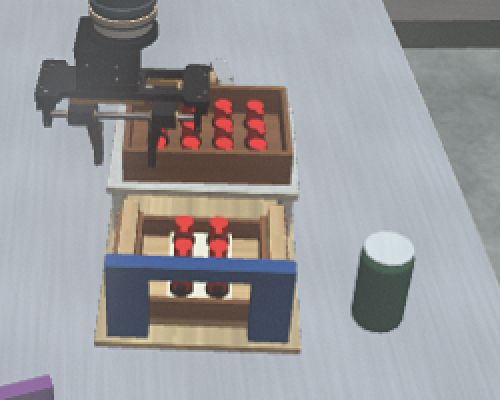

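Both pale sticks lie along the rails (picture (127,225) and (273,225)). I'll go behind the tray at height.

```bash
python3 -m pendant '[{"jaw":1,"linear":[3.8,1.2,0],"twist":0},{"jaw":1,"linear":[3.8,1.2,0],"twist":0},{"jaw":1,"linear":[3.8,1.2,0],"twist":0},{"jaw":1,"linear":[3.8,1.2,0],"twist":0},{"jaw":1,"linear":[3.8,1.2,0],"twist":0},{"jaw":1,"linear":[3.8,1.2,0],"twist":0},{"jaw":1,"linear":[3.8,1.2,0],"twist":0},{"jaw":1,"linear":[3.8,1.2,0],"twist":0},{"jaw":1,"linear":[0.6,0,0],"twist":0},{"jaw":1,"linear":[0,0,0],"twist":0},{"jaw":1,"linear":[0,0,0],"twist":0}]'
python3 - <<'E'
from h import *
t=shot('top'); P=cloud(t); Q=st(P); z=P[...,2]
hsv=cv2.cvtColor(t['color'],cv2.COLOR_BGR2HSV)
for sg in(1,-1):
    m=(abs(z-.088)<.006)&(abs(Q[...,0])<.076)&(abs(Q[...,1]-sg*.093)<.02)&(hsv[...,1]>60)
    if m.sum()>20: print('placed',m.sum(),rect(Q[m]),np.median(z[m]))
x,y=wo(-.31,.002); go([x,y,.118],-5.3)
E
```

```text
time: 16.62
position: [0.5884, 0.2941, 0.2177]
tool_rot: [0.739, 0.674, -0.003, -0.001]
ft_force: [-0.7, -1.0, -0.4]
grip_width: 0.0871
grip_force: 0.0
placed 394 (array([0.00133505, 0.09265243]), [20.27762794494629, 138.03065490722656], np.float32(0.7025172)) 0.08798914299654748
placed 445 (array([-0.00028631, -0.09164867]), [20.870229721069336, 139.7193603515625], np.float32(-0.005951755)) 0.08801098374186966
pos [0.5886 0.2933 0.2183] head -5.31 twist -0.01 then cm [ 0.23  0.18 10.03] F [-0.  -0.5  0.2] grip 0.0869 0.0 t 16.67
```

```bash
python3 -m pendant '[{"jaw":1,"linear":[0.2,0.2,3],"twist":0},{"jaw":1,"linear":[0,0,3],"twist":0},{"jaw":1,"linear":[0,0,2.5],"twist":0},{"jaw":1,"linear":[0,0,1],"twist":0},{"jaw":1,"linear":[0,0,0.3],"twist":0},{"jaw":1,"linear":[0,0,0],"twist":0},{"jaw":1,"linear":[0,0,0],"twist":0},{"jaw":1,"linear":[0,0,0],"twist":0},{"jaw":1,"linear":[0,0,0],"twist":0}]'
python3 -c "
from h import *
x,y=wo(-.28,.002); go([x,y,.118],-5.3)"
```

```text
time: 17.42
position: [0.5933, 0.2967, 0.1242]
tool_rot: [0.739, 0.674, 0.002, 0.001]
ft_force: [-0.3, 0.4, -1.0]
grip_width: 0.0871
grip_force: 0.0
pos [0.5933 0.2967 0.1242] head -5.3 twist 0.0 then cm [-3.18 -0.31  0.62] F [-0.3  0.4 -1. ] grip 0.0871 0.0 t 17.42
```

```bash
python3 -m pendant '[{"jaw":1,"linear":[-0.5,0,0],"twist":0},{"jaw":1,"linear":[-0.5,-0.1,0],"twist":0},{"jaw":1,"linear":[-0.5,0,0],"twist":0},{"jaw":1,"linear":[-0.3,0,0.2],"twist":0},{"jaw":1,"linear":[0,0,0],"twist":0},{"jaw":1,"linear":[0,0,0],"twist":0},{"jaw":1,"linear":[0,0,0],"twist":0}]'
python3 -c "
from h import *
x,y=wo(-.275,.002); go([x,y,.118],-5.3)"
```

```text
time: 18.0
position: [0.5897, 0.2786, 0.1203]
tool_rot: [0.739, 0.674, 0.0, -0.0]
ft_force: [0.1, 0.6, -0.8]
grip_width: 0.0871
grip_force: 0.0
pos [0.5897 0.2786 0.1203] head -5.31 twist -0.01 then cm [-1.85 -0.11  0.23] F [ 0.1  0.6 -0.8] grip 0.0871 0.0 t 18.0
```

```bash
python3 -m pendant '[{"jaw":1,"linear":[-0.5,0,0.1],"twist":0},{"jaw":1,"linear":[-0.5,0,0.1],"twist":0},{"jaw":1,"linear":[-0.5,0,0],"twist":0},{"jaw":1,"linear":[-0.5,0,0],"twist":0},{"jaw":1,"linear":[-0.6,0,0],"twist":0},{"jaw":1,"linear":[-0.6,0,0],"twist":0},{"jaw":1,"linear":[-0.6,0,0],"twist":0},{"jaw":1,"linear":[-0.6,0,0],"twist":0},{"jaw":1,"linear":[-0.6,0,0],"twist":0},{"jaw":1,"linear":[-0.6,0,0],"twist":0},{"jaw":1,"linear":[-0.6,0,0],"twist":0},{"jaw":1,"linear":[-0.6,0,0],"twist":0}]'
cat > tr.py <<'E'
from h import *
t=shot('top'); P=cloud(t); Q=st(P); z=P[...,2]; x,y=Q[...,0],Q[...,1]
p=robot.get_obs()['position']; tx=st(p)[0]; print('tool st',st(p).round(4))
T=(abs(z-.136)<.009)&(x<.082)&(x>tx+.004)&(abs(y)<.13); print('tray',rect(Q[T]),np.median(z[T]), 'front',np.percentile(x[T],99).round(4),'y',np.percentile(y[T&(x>tx+.06)],[1,99]).round(4))
go([*wo(-.09,.002),.118],-5.3)
E
python3 tr.py
```

```text
time: 19.0
position: [0.5832, 0.2104, 0.1183]
tool_rot: [0.739, 0.674, -0.0, -0.0]
ft_force: [0.8, 3.6, -1.3]
grip_width: 0.0868
grip_force: 1.4
tool st [-0.2237  0.0029]
tray (array([-0.05552391,  0.00355924]), [224.28990173339844, 271.7978820800781], np.float32(0.8143242)) 0.13409687766270295 front -0.0523 y [-0.1083  0.1114]
pos [0.583  0.2092 0.1184] head -5.32 twist -0.02 then cm [-13.37  -0.09   0.05] F [-0.  -0.1 -0.2] grip 0.0869 0.1 t 19.05
```

The tray is moving square, with a push of about 4 N.

```bash
python3 -m pendant '[{"jaw":1,"linear":[-0.6,0,0],"twist":0},{"jaw":1,"linear":[-0.6,0,0],"twist":0},{"jaw":1,"linear":[-0.6,0,0],"twist":0},{"jaw":1,"linear":[-0.6,0,0],"twist":0},{"jaw":1,"linear":[-0.6,0,0],"twist":0},{"jaw":1,"linear":[-0.6,0,0],"twist":0},{"jaw":1,"linear":[-0.6,0,0],"twist":0},{"jaw":1,"linear":[-0.6,0,0],"twist":0},{"jaw":1,"linear":[-0.6,0,0],"twist":0},{"jaw":1,"linear":[-0.6,0,0],"twist":0},{"jaw":1,"linear":[-0.6,0,0],"twist":0},{"jaw":1,"linear":[-0.6,0,0],"twist":0}]'
python3 tr.py
```

```text
time: 20.05
position: [0.5772, 0.139, 0.119]
tool_rot: [0.739, 0.674, 0.001, 0.0]
ft_force: [1.3, 3.9, 2.0]
grip_width: 0.0872
grip_force: 2.2
tool st [-0.1519  0.0034]
tray (array([-0.01758713,  0.00343003]), [198.38050842285156, 223.63333129882812], np.float32(-89.26672)) 0.1340496549914697 front 0.0193 y [-0.1079  0.1119]
pos [0.577  0.1376 0.1188] head -5.3 twist 0.0 then cm [-6.19 -0.14  0.08] F [0.2 3.6 3.1] grip 0.0871 1.8 t 20.1
```

```bash
python3 -m pendant '[{"jaw":1,"linear":[-0.6,0,0],"twist":0},{"jaw":1,"linear":[-0.6,0,0],"twist":0},{"jaw":1,"linear":[-0.6,0,0],"twist":0},{"jaw":1,"linear":[-0.6,0,0],"twist":0},{"jaw":1,"linear":[-0.6,0,0],"twist":0},{"jaw":1,"linear":[-0.6,0,0],"twist":0},{"jaw":1,"linear":[-0.6,0,0],"twist":0},{"jaw":1,"linear":[-0.6,0,0],"twist":0},{"jaw":1,"linear":[-0.3,0,0],"twist":0},{"jaw":1,"linear":[-0.3,0,0],"twist":0},{"jaw":1,"linear":[-0.2,0,0],"twist":0},{"jaw":1,"linear":[0,0,0],"twist":0}]'
python3 tr.py
```

```text
time: 21.1
position: [0.5711, 0.0828, 0.1182]
tool_rot: [0.739, 0.674, -0.001, -0.0]
ft_force: [-0.9, 0.0, -0.9]
grip_width: 0.0867
grip_force: 0.1
tool st [-0.0968  0.0029]
tray (array([0.01355679, 0.00186514]), [137.56361389160156, 222.5175018310547], np.float32(89.66999)) 0.13302679686719032 front 0.0755 y [-0.1087  0.111 ]
pos [0.5713 0.0828 0.1183] head -5.27 twist 0.03 then cm [-0.68 -0.09  0.03] F [0.5 0.6 0.2] grip 0.0867 0.0 t 21.15
```

```bash
python3 -m pendant '[{"jaw":1,"linear":[-0.2,0,0],"twist":0},{"jaw":1,"linear":[-0.2,0,0],"twist":0},{"jaw":1,"linear":[-0.2,0,0],"twist":0},{"jaw":1,"linear":[-0.1,0,0],"twist":0},{"jaw":1,"linear":[-0.1,0,0],"twist":0},{"jaw":1,"linear":[0,0,0],"twist":0}]'
python3 tr.py
```

```text
time: 21.65
position: [0.5709, 0.0763, 0.1184]
tool_rot: [0.739, 0.673, 0.001, -0.0]
ft_force: [1.6, 5.7, -1.0]
grip_width: 0.0871
grip_force: 2.8
tool st [-0.0903  0.0031]
tray (array([0.01818361, 0.00183593]), [127.75479125976562, 222.73875427246094], np.float32(89.88801)) 0.1333071843572402 front 0.0816 y [-0.1089  0.1112]
pos [0.5709 0.0763 0.1184] head -5.34 twist -0.04 then cm [-0.03 -0.11  0.04] F [ 0.8  5.6 -1.3] grip 0.0872 2.7 t 21.7
```

```bash
python3 -m pendant '[{"jaw":1,"linear":[-0.15,0,0],"twist":0},{"jaw":1,"linear":[0,0,0],"twist":0},{"jaw":1,"linear":[-0.1,0,0],"twist":0},{"jaw":1,"linear":[0,0,0],"twist":0},{"jaw":1,"linear":[0,0,0],"twist":0}]'
python3 tr.py
```

```text
time: 22.12
position: [0.571, 0.0763, 0.1185]
tool_rot: [0.739, 0.673, 0.002, -0.001]
ft_force: [2.0, 13.8, -1.3]
grip_width: 0.087
grip_force: 6.7
tool st [-0.0903  0.0031]
tray (array([0.01798086, 0.00204897]), [127.85861206054688, 223.0685272216797], np.float32(89.98375)) 0.13366404392168563 front 0.0816 y [-0.1086  0.1113]
pos [0.571  0.0763 0.1185] head -5.36 twist -0.06 then cm [-0.03 -0.11  0.05] F [ 2.7 13.4 -2. ] grip 0.0867 6.7 t 22.17
```

The tool didn't advance and the force rose to 14 N, so the tray is home. I'll back off straight, rise and check.

```bash
python3 -m pendant '[{"jaw":1,"linear":[0.5,0,0],"twist":0},{"jaw":1,"linear":[1,0,0],"twist":0},{"jaw":1,"linear":[2,0,0],"twist":0},{"jaw":1,"linear":[3,0,0],"twist":0},{"jaw":1,"linear":[3,0,-1],"twist":0},{"jaw":1,"linear":[3,0,-3],"twist":0},{"jaw":1,"linear":[3,0,-4],"twist":0},{"jaw":1,"linear":[3,0,-2],"twist":0},{"jaw":1,"linear":[3,0,0],"twist":0},{"jaw":1,"linear":[0,0,0],"twist":0},{"jaw":1,"linear":[0,0,0],"twist":0},{"jaw":1,"linear":[0,0,0],"twist":0}]'
python3 - <<'E'
from h import *
t=shot('top'); P=cloud(t); Q=st(P); z=P[...,2]; x,y=Q[...,0],Q[...,1]
T=(abs(z-.138)<.004)&(x<.081)&(x>-.09)&(abs(y)<.13); print('tray',rect(Q[T]),np.percentile(x[T],[1,99]))
A=np.c_[Q[T],np.ones(T.sum())]; print('tilt/plane',np.linalg.lstsq(A,z[T],rcond=None)[0].round(4))
s=shot('side'); cv2.imwrite('pics/s4.png',np.hstack([s['color'][150:380,230:480],t['color'][110:340,120:390]]))
E
```

```text
time: 23.17
position: [0.5892, 0.2809, 0.2105]
tool_rot: [0.739, 0.674, -0.001, 0.0]
ft_force: [-0.7, -0.7, -0.8]
grip_width: 0.0871
grip_force: 0.0
tray (array([0.00165446, 0.00149649]), [158.86795043945312, 221.2213134765625], np.float32(89.92721)) [-0.07740747  0.08066953]
tilt/plane [0.0004 0.0009 0.1376]
```

View pics/s4.png

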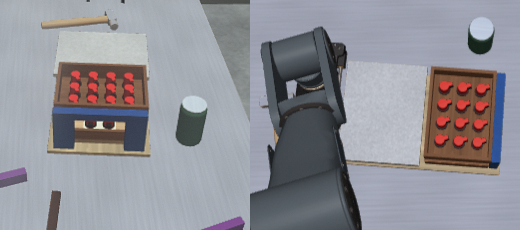

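The tray is level and square at x ≈ +2 mm against the blue stop. The can and hammer have not moved. I'll hand in.

```bash
python3 -c "
from rig import robot
print(robot.hand_in())"
```

```text
the job is handed in; nothing more can be done
None
```

I laid both pale sticks on the rails and pushed the second tray home against the blue stop, measured level and square, then handed in at about 23 s; the hand-in gave no verdict, and with the tray covering the sticks I could not re-measure them afterwards.

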